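# Open the tool cabinet past its hidden safety catch

### The job

Two small mesh-door steel cabinets stand on the shelf, each with its door ajar on a sprung safety catch behind it. Open the one that has the tray of tools on its roof: reach down into the gap behind its door, press the catch tongue down and, while it is down, draw the door open until it stands wide open, about square to the front, and leave it so. Leave the other cabinet held on its catch.

Things in the scene. Friction and masses are not known exactly. Their poses are not given: they have to be found in the camera images.
- tool_door_catch_press (a point): Press point on top of the catch tongue (white, 26 wide, 4 thick) that runs level from the door's back under the roof edge. 150 mm from the hinge line along the door, 25 mm behind its back face, 18 mm below door and roof tops; gap 54 to 65 mm, open above. Moves with door and tongue. Sinks down, sprung 2 to 7 N, stop at 26 mm; over 11 mm frees the door. Door's axes: x inward, -y to free edge.
- tool_cabinet_hinge (a point): Top of the hinge line of the door of the cabinet with the tray, at its left front corner seen from the robot, level with the roof top (180 mm up). Cabinet axes: x to the back (front plane at x = +8 mm), -y along the front. Cabinet 220 deep, 240 wide; door 234 wide, 14 thick, hinge line in its mid-plane. The tray, 30 mm high, keeps over 65 mm behind the roof's front edge.
- tool_door (a joint): That door's angle (rad): 0 shut, grows opening towards the robot, clockwise from above; stop 1.75. Starts at 0.34 to 0.40, ajar; the catch stops it at 0.42 unless its tongue is down, and it must be held down until past 0.6. Beyond, it swings with slight friction (1 N at the tongue) and stays where left.
- spare_door (a joint): Angle (rad) of the other cabinet's door: same build and catch, bar handle, black clip-lid box on its roof. Starts ajar at 0.2 to 0.4; its catch stops it at 0.42. To be left on its catch.

How it is judged:
By the outcome, as a careful person would: the job done as asked, in the order asked, and still so for the second after the job is handed in, with the robot touching nothing.
It also fails if it takes over 34 s, if anything falls off the work surface, if the arm or the gripper's body presses on something with over 40 N, if the wrist force passes 120 N, or if a joint passes its speed limit or range.

### The arm

A 6-joint arm with a two-finger parallel gripper is mounted at the origin on the work surface. World frame = base frame: x ahead of the robot, y to its left, z up, the work surface at z = 0. Lengths are in mm, angles in rad, forces in N, time in s.
With the tool pointing down it reaches from about 275 to 825 mm from the base axis. Payload 5.2 kg.
Tool frame: the origin (TCP) lies at the very end of the fingers, on their centre line; the grasp point (between the pads) lies 19 mm behind it; z points along the fingers, y is the line along which they close (so a half turn about z gives the same grasp; the last joint's range is limited). The gripper opens to 93 mm and grips with 3 to 60 N. Pads are 15 mm wide; open, the fingers measure 128 mm over their backs; the gripper's body (75 mm by 188 mm) begins 65 mm behind the grasp point.
Start: joints at [-1.435, 0.259, 1.535, -0, 1.348, -0.203], TCP at [182.816, -518.732, 218.653] pointing down, gripper open.
Joint ranges: [-3.14, 3.14], [-0.91, 2.08], [0.19, 2.58], [-1.22, 4.36], [0.22, 2.71], [-3.12, 3.12]. Speed limits (rad/s): [2.57, 2.57, 3.14, 3.14, 3.14, 3.14].

### API

Orientations are given as [roll, pitch, yaw] about the fixed x, y, z axes, in that order (R = Rz(yaw) Ry(pitch) Rx(roll)).
In Python, from bench import robot gives the robot as it stands. The module is installed in compiled form; this text tells all that it offers. Calls block until the motion is done:
- robot.move_ptp(position, orientation): joint-space move of the TCP to a pose.
- robot.move_linear(position, ori=None, speed=150, f_stop=None): straight line of the TCP; ori=None keeps the orientation; speed is the mean speed in mm/s. With f_stop (N) it stops when the force on the tool has changed by that much, and returns True; else False.
- robot.move_j(angles): joint-space move.
- robot.move_gripper(opening): opening from 0.0 (shut) to 1.0 (fully open); the grip force is fixed at half the most; returns when the fingers have stopped.
- robot.sleep(seconds).
- robot.inverse_kinematics(position, orientation): joint angles nearest the present ones, or None.
- robot.get_image(name): name is "side" or "top"; returns a dict with "img" (384x512x3 uint8, blue, green, red), "fovy" (degrees; the focal length in pixels is half the picture's height over the tangent of half this angle, whatever the lens; pixels are square), "cx", "cy" (the principal point, pixels), "k1" (the pictures are not rectified: a ray, as slopes to the right and down, at radius r is drawn at 1 + k1 r^2 times it, then the intrinsics apply), "eye" and "orientation" of the camera in the world. Camera axes: x right, y down, z forward; pixel columns grow to the right and rows downward; lengths in mm; the calibration is good to about 2 mm. A picture is of the moment at which its call begins. There is no depth.
A pose or a line that the arm cannot do raises robot.MotionError and nothing moves.
- robot.hand_in(): hands the job in; it is judged then, once.
Readings, each from a call of its own:
- robot.current_t(): time.
- robot.current_qpos(): joint angles.
- robot.current_joint_vel(): joint speeds.
- robot.current_joint_efforts(): joint torques, N m.
- robot.current_tcp_pos(): TCP position.
- robot.current_eef_rot(): TCP orientation.
- robot.current_contact_force(): force on the tool from outside, world axes, zero at the start.
- robot.current_ft_torque(): the same for the moment, N m.
- robot.current_gripper_width(): opening from 0.0 (shut) to 1.0 (fully open).
- robot.current_finger_force(): force on a finger pad.
Only numpy, scipy, OpenCV 4.12 (cv2) and the standard library are available. Lean on these libraries where they do the work, as an engineer would, in place of code of your own. Each camera call takes 0.05 s, during which the arm holds its last target. There are 200 camera calls.

## Working session

There is one attempt and no reset: what is moved stays moved. The work goes in short steps, each a Python script; the robot and the scene stay as the last script left them, time stands still between calls to the robot, and variables do not carry over. Pictures are saved under pics/ and viewed, at most 10 in all, crops included, and the job is handed in when it is done.

```bash
mkdir -p pics; cat > h.py <<'E'
import numpy as np, cv2
from bench import robot
from scipy.spatial.transform import Rotation as Ro
def R(o): return Ro.from_euler('xyz',o).as_matrix()
def K(c):
    f=c['img'].shape[0]/2/np.tan(np.radians(c['fovy'])/2); return np.array([[f,0,c['cx']],[0,f,c['cy']],[0,0,1.]])
def ray(c,uv):
    s=cv2.undistortPoints(np.array(uv,float).reshape(-1,1,2),K(c),None)[:,0] if 0 else None
    q=(np.array(uv,float).reshape(-1,2)-[c['cx'],c['cy']])/K(c)[0,0]; s=q.copy()
    for _ in range(30): s=q/(1+c['k1']*(s**2).sum(1,keepdims=True))
    d=np.c_[s,np.ones(len(s))]@R(c['orientation']).T
    return np.array(c['eye'],float),d/np.linalg.norm(d,axis=1,keepdims=True)
def onz(c,uv,z):
    e,d=ray(c,uv); return e+d*((z-e[2])/d[:,2])[:,None]
def proj(c,P):
    p=(np.array(P,float).reshape(-1,3)-c['eye'])@R(c['orientation']); s=p[:,:2]/p[:,2:]
    s=s*(1+c['k1']*(s**2).sum(1,keepdims=True)); return s*K(c)[0,0]+[c['cx'],c['cy']]
E
python3 - <<'E'
from h import *
import pickle
cs={}
for n in('top','side'):
    c=robot.get_image(n);cs[n]=c
    print(n,{k:v for k,v in c.items() if k!='img'})
    cv2.imwrite(f'pics/{n}0.png',cv2.resize(c['img'],(800,600),interpolation=cv2.INTER_CUBIC))
pickle.dump(cs,open('c0.pkl','wb'))
print(robot.current_t(),robot.current_eef_rot(),robot.current_gripper_width())
E
```

```text
top {'fovy': 56.177381478819456, 'cx': 259.320061471825, 'cy': 194.50705595049686, 'k1': -0.06540852674602385, 'eye': array([501.52253684,  44.94454647, 949.30951489]), 'orientation': array([-2.97909548, -0.03231243, -1.56070518])}
side {'fovy': 56.93503581738496, 'cx': 252.68610678649617, 'cy': 185.8354669577536, 'k1': 0.004061484962072968, 'eye': array([525.40223657, 253.68416451, 897.99313932]), 'orientation': array([-2.84370204, -0.00529768, -2.60925816])}
0.1 [-3.13999001e+00 -2.91964854e-04  3.38738321e-01] 0.9998617266544565
```

View pics/top0.png

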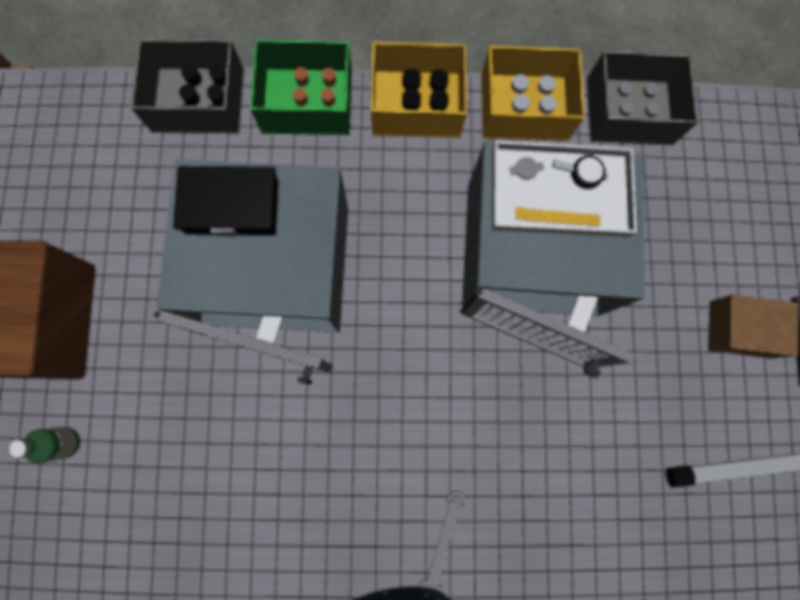

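View pics/side0.png

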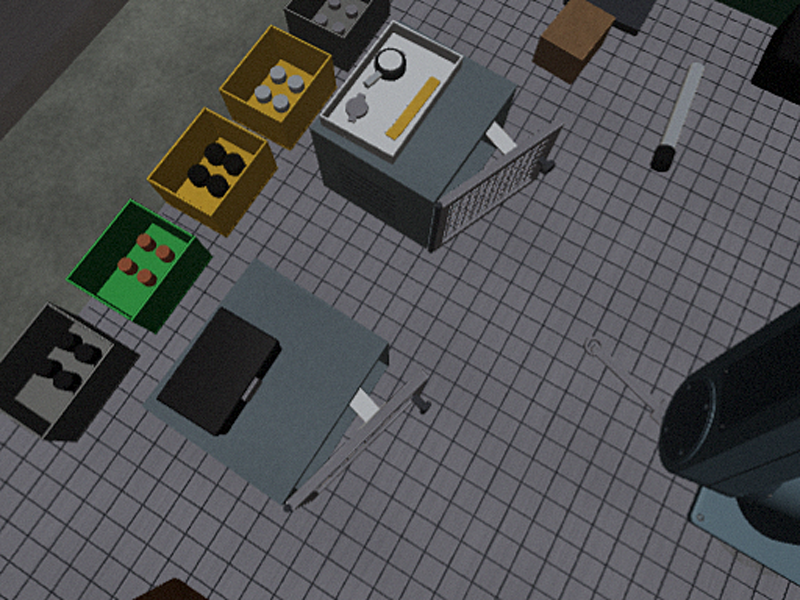

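The top view shows the tray cabinet on the right: hinge about (482,292), door free end (630,360), white tongue (582,312). In the side view these are (437,205), (560,125) and (500,137). The cabinet with the black box is on the left. Next I triangulate.

```bash
cat >> h.py <<'E'
def tri(c1,u1,c2,u2):
    e1,d1=ray(c1,u1);e2,d2=ray(c2,u2);d1,d2=d1[0],d2[0]
    s=np.linalg.lstsq(np.c_[d1,-d2],e2-e1,rcond=None)[0]
    a,b=e1+s[0]*d1,e2+s[1]*d2; return (a+b)/2,np.linalg.norm(a-b)
E
python3 - <<'E'
from h import *
import pickle
cs=pickle.load(open('c0.pkl','rb'));t,s=cs['top'],cs['side']
k=.64
for n,a,b in [('hinge',(482,292),(437,205)),('free',(630,360),(562,124)),('tongue',(582,312),(500,137)),('roofFR',(643,298),(517,93)),('roofBL',(487,143),(313,122)),('spare free',(328,366),(425,376)),('spare hinge',(158,315),(288,508)),('spFR',(337,328),(388,347))]:
    print(n,*[np.round(v,1) for v in tri(t,np.array(a)*k,s,np.array(b)*k)])
# white tongue contours
for n,c,box in(('top',t,(550,285,615,345)),('side',s,(475,112,530,165))):
    x0,y0,x1,y1=[int(v*k) for v in box]; im=c['img'][y0:y1,x0:x1].astype(int)
    m=(im.min(2)>125).astype(np.uint8)
    cn=max(cv2.findContours(m,0,2)[0],key=cv2.contourArea); print(n,m.sum(),np.round(onz(c,cv2.boxPoints(cv2.minAreaRect(cn))+[x0,y0],162),0).tolist())
A=[cv2.resize(c['img'][int(y0*k):int(y1*k),int(x0*k):int(x1*k)],(400,300),interpolation=cv2.INTER_CUBIC) for c,(x0,y0,x1,y1) in((t,(455,260,655,410)),(s,(400,70,600,220)))]
cv2.imwrite('pics/crop0.png',np.hstack(A))
E
```

```text
hinge [651.3 -90.5 154. ] 0.2
free [ 552.6 -298.8  168.8] 2.9
tongue [ 622.6 -233.4  164.2] 0.1
roofFR [ 643.8 -334.7  142.7] 9.4
roofBL [862.8 -93.6 198.1] 2.5
spare free [543.4 132.1 117.3] 1.2
spare hinge [607.2 365.8 172.8] 1.9
spFR [606.  121.4 105.5] 8.3
top 304 [[603.0, -209.0, 162.0], [655.0, -233.0, 162.0], [643.0, -262.0, 162.0], [591.0, -237.0, 162.0]]
side 192 [[648.0, -230.0, 162.0], [643.0, -254.0, 162.0], [595.0, -236.0, 162.0], [601.0, -213.0, 162.0]]
```

View pics/crop0.png

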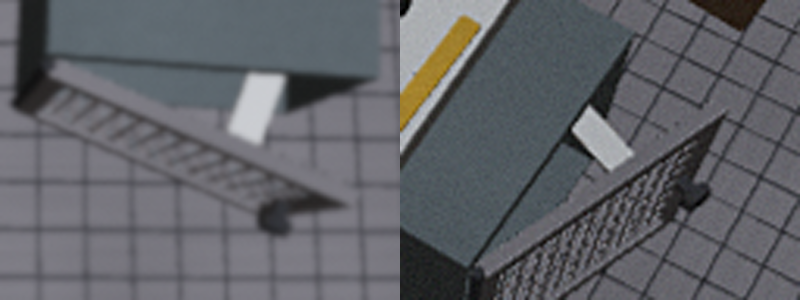

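The crops show the door's top edge running from (50,62) to (350,205) in the left crop, with the tongue's visible end against the door at about (245,138). The right crop has the hinge at (475,265), the free end at (724,112) and the roof's front right corner at (633,35).

```bash
python3 - <<'E'
from h import *
import pickle
cs=pickle.load(open('c0.pkl','rb'));t,s=cs['top'],cs['side']
T=lambda p:(np.array(p)/2+[455,260])*.64
S=lambda p:((np.array(p)-[400,0])/2+[400,70])*.64
for n,a,b in [('hinge',(50,62),(475,265)),('free',(352,205),(724,112)),('roofFR',(378,75),(633,35)),('tongue near L',(228,131),(612,168)),('tongue near R',(263,146),(634,156)),('tongue far L',(250,70),(572,128)),('tongue far R',(287,74),(592,104))]:
    z=164 if 'tong' in n else 180
    print(n,onz(t,T(a),z)[0].round(),onz(s,S(b),z)[0].round(),*[np.round(v,1) for v in tri(t,T(a),s,S(b))])
E
```

```text
hinge [648. -83. 180.] [648. -82. 180.] [648.7 -83.9 176.5] 0.2
free [ 550. -295.  180.] [ 549. -287.  180.] [ 550.8 -306.9  153.6] 1.3
roofFR [ 642. -320.  180.] [ 639. -313.  180.] [ 643.7 -327.9  161.6] 4.4
tongue near L [ 603. -214.  164.] [ 601. -212.  164.] [ 602.7 -214.9  159.8] 1.6
tongue near R [ 592. -239.  164.] [ 592. -230.  164.] [ 595.2 -249.6  134.1] 1.4
tongue far L [ 648. -232.  164.] [ 643. -227.  164.] [ 647.4 -235.2  152.6] 4.4
tongue far R [ 645. -259.  164.] [ 640. -254.  164.] [ 644.7 -263.6  150.7] 5.4
```

```bash
cat >> h.py <<'E'
H=np.array([648.,-83.])
def pose(a,z,back=32,along=150):
    d=np.array([-np.sin(a),-np.cos(a)]);n=np.array([np.cos(a),-np.sin(a)])
    p=H+along*d+back*n; return [p[0],p[1],z],[np.pi,0,-a]
def snap(name,box=None):
    o=[]
    for v in('top','side'):
        c=robot.get_image(v); o.append(c['img'])
    cv2.imwrite(f'pics/{name}.png',cv2.resize(np.hstack(o),(800,300),interpolation=cv2.INTER_AREA) if box is None else np.hstack([cv2.resize(i[b[1]:b[3],b[0]:b[2]],(400,400),interpolation=cv2.INTER_CUBIC) for i,b in zip(o,box)]))
E
python3 - <<'E'
from h import *
for a in(.42,.8,1.2,1.6): print(a,np.round(pose(a,142)[0]),np.round(robot.inverse_kinematics(*pose(a,142)),2))
p=robot.current_tcp_pos()
robot.move_linear([p[0],p[1],330],speed=250)
robot.move_gripper(0.0)
P=pose(.42,300); P[0][0]+=2
robot.move_ptp(*P)
robot.move_linear([*P[0][:2],200],speed=200)
print(robot.current_t(),robot.current_tcp_pos(),robot.current_contact_force(),robot.current_gripper_width())
snap('hov',[(280,150,430,300),(240,30,390,180)])
E
```

```text
0.42 [ 616. -233.  142.] [-0.53  0.51  1.36 -0.    1.28  1.46]
0.8 [ 563. -210.  142.] [-0.54  0.41  1.52 -0.    1.22  1.83]
1.2 [ 520. -167.  142.] [-0.52  0.32  1.65 -0.    1.17  2.26]
1.6 [ 497. -111.  142.] [-0.44  0.25  1.74 -0.    1.15  2.73]
4.6833 [ 618.33207745 -233.84421787  201.04968665] [-0.63003556  0.65293866  0.84681067] 0.0037840944884164783
```

View pics/hov.png

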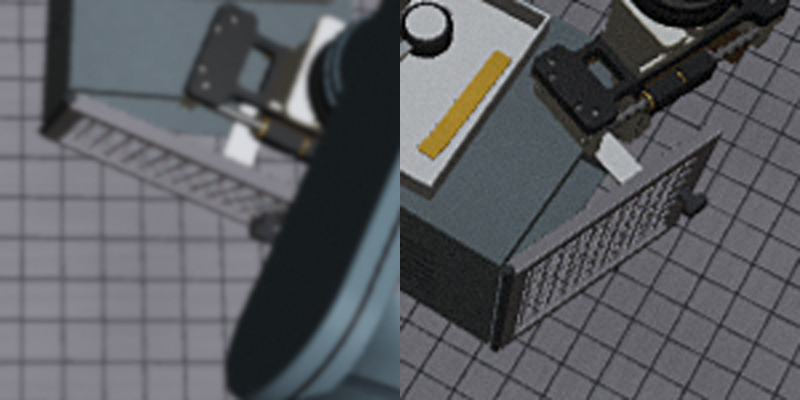

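The hover view shows the fingers above the tongue (left crop ~(240,135), right crop ~(612,158)), over the gap between door and roof. The tips themselves are hidden by the hand. I'll descend under force guard.

```bash
python3 - <<'E'
from h import *
f0=robot.current_contact_force()
for z in(175,166,160,155,150,145,142):
    x=robot.move_linear([616,-233,z],speed=60,f_stop=15)
    print(z,x,robot.current_tcp_pos().round(1),(robot.current_contact_force()-f0).round(2))
    if x: break
print(robot.current_t())
E
```

```text
175 False [ 615.8 -232.9  174.6] [-0.17  0.33  0.38]
166 False [ 615.7 -232.8  165.4] [-0.61 -0.38 -0.06]
160 False [ 616.  -233.2  160.1] [-0.28 -0.4   2.52]
155 False [ 616.1 -233.2  155.1] [ 0.33 -1.15  2.91]
150 False [ 616.  -233.2  150.1] [-0.81 -0.95  3.74]
145 False [ 616.  -233.2  145.3] [-1.12 -1.89  6.06]
142 False [ 616.2 -233.2  142.6] [-0.55 -1.11  6.29]
6.9
```

```bash
python3 - <<'E'
from h import *
P=pose(.42,142,16); robot.move_linear(*P,speed=50,f_stop=20); print(robot.current_tcp_pos().round(1),robot.current_contact_force().round(1))
for a in(.54,.66,.78,.9):
    x=robot.move_linear(*pose(a,142,16),speed=60,f_stop=20)
    print(a,x,robot.current_tcp_pos().round(1),robot.current_contact_force().round(1))
    if x: break
print(robot.current_t())
snap('mid')
E
```

```text
[ 601.2 -226.8  142.8] [-0.7 -2.   5.2]
0.54 False [ 584.2 -220.1  142.7] [-2.2 -1.5  4.5]
0.66 False [ 568.2 -211.5  142.7] [-1.8 -1.9  5.7]
0.78 False [ 553.4 -200.9  142.6] [-2.  -1.   6.4]
0.9 False [ 539.9 -188.6  142.5] [-1.2 -0.3  5.1]
9.1667
```

View pics/mid.png

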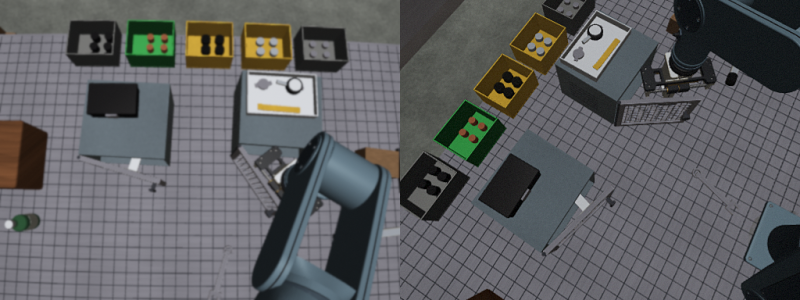

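The door has passed the catch and is following the fingers. In the side view it runs from (617,100) to (700,120), well past its ajar angle. I'll continue to about square and look.

```bash
python3 - <<'E'
from h import *
for a in(1.05,1.2,1.35,1.48,1.6):
    x=robot.move_linear(*pose(a,142,16),speed=50,f_stop=20)
    print(a,x,robot.current_tcp_pos().round(1),robot.current_contact_force().round(1))
    if x: break
robot.sleep(.3)
print(robot.current_t())
snap('end')
E
```

```text
1.05 False [ 525.3 -171.3  142.4] [-2.1 -0.6  4.9]
1.2 False [ 513.4 -151.9  142.4] [-2.2 -0.7  6.4]
1.35 False [ 504.5 -131.   142.3] [-1.6  0.4  5.9]
1.48 False [ 499.4 -111.9  142.3] [-1.6 -0.8  5.9]
1.6 False [497.  -93.9 142.2] [-2.1  0.   5.8]
12.4167
```

View pics/end.png

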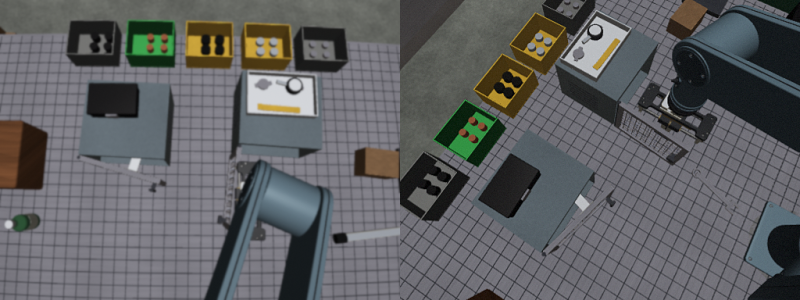

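```bash
python3 - <<'E'
from h import *
p=robot.current_tcp_pos()
robot.move_linear([p[0],p[1],230],speed=80,f_stop=20)
robot.move_linear([p[0],p[1],330],speed=200)
robot.move_ptp([300,-380,330],[np.pi,0,-1.2])
print(robot.current_t(),robot.current_contact_force().round(1))
snap('fin')
snap('finc',[(260,130,440,310),(260,60,440,240)])
E
```

```text
15.725 [0.1 0.1 0.2]
```

View pics/fin.png

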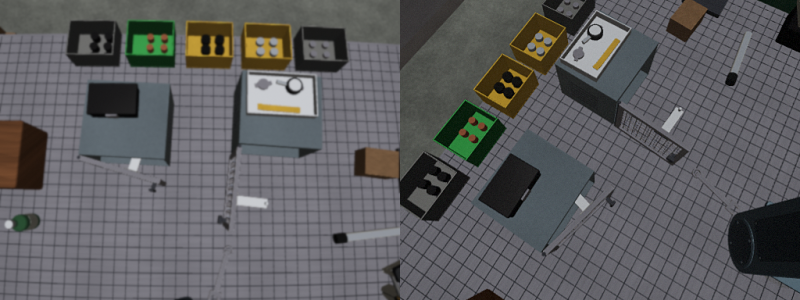

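View pics/finc.png

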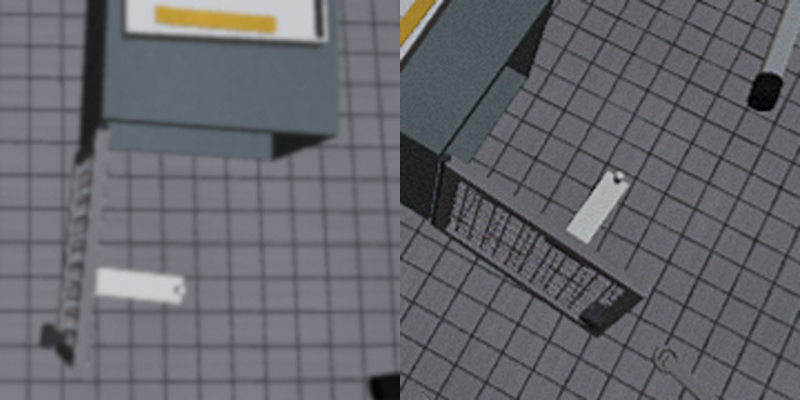

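The arm is clear and the door is open. In the left crop its top edge runs (103,128)→(82,365) and the roof's front edge runs (102,122)→(338,137). The spare door looks unchanged. I'll check the angle.

```bash
python3 - <<'E'
from h import *
import pickle
t=robot.get_image('top');s=robot.get_image('side')
T=lambda p:np.array(p)*.45+[260,130]
S=lambda p:(np.array(p)-[400,0])*.45+[260,60]
for c,f,p in((t,T,[(103,128),(82,365),(102,122),(338,137)]),(s,S,[(447,157),(643,297),(437,155),(552,0)])):
    q=onz(c,[f(i) for i in p],180)[:,:2]; d=q[1]-q[0];r=q[3]-q[2]
    print(q.round().tolist(),np.linalg.norm(d),np.linalg.norm(r),np.arccos(d@r/np.linalg.norm(d)/np.linalg.norm(r)))
o=pickle.load(open('c0.pkl','rb'))
for k,c in(('top',t),('side',s)):
    print(k,cv2.absdiff(c['img'],o[k]['img'])[(slice(195,250),slice(95,220)) if k=='top' else (slice(230,330),slice(170,280))].mean())
E
```

```text
[[645.0, -81.0], [418.0, -59.0], [651.0, -80.0], [640.0, -319.0]] 228.20447023359748 239.0665330889659 1.6202693970531736
[[645.0, -81.0], [413.0, -49.0], [654.0, -78.0], [638.0, -300.0]] 233.61800074386414 222.65842390226314 1.6370849241190968
top 0.6320969696969697
side 3.3176060606060607
```

```bash
python3 -c "
from bench import robot
print(robot.hand_in(), robot.current_t())"
```

```text
the job is handed in; nothing more can be done
the job is handed in; nothing more can be done
```

The cabinet with the tool tray stands open at about 1.62 rad (square is 1.57), its catch was held down until past 0.6 rad, the other cabinet is still on its catch, and I handed the job in at about 16 s with the arm clear.

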